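# Stand the leaning detergent bottle back up

## Robot

A 6-joint arm with a two-finger parallel gripper is mounted at the origin on a cart in front of the work surface, level with it; the furniture and walls round the work are solid. World frame = base frame: x ahead of the robot, y to its left, z up, the work surface at z = 0. Lengths are in mm, angles in rad, forces in N, time in s.
With the tool pointing down it reaches from about 275 to 1000 mm from the base axis. Payload 8.4 kg.
Tool frame: the origin (TCP) lies on the centre line of the jaws, within the pads' length; the fingertips stand 17 mm ahead of it and the grasp point (between the pads) lies 2 mm behind it (r.tcp_to_tips is the z of the fingertips in the tool frame, in mm); z points along the fingers, y is the direction in which the jaws open and shut (so a half turn about z gives the same grasp; the last joint's range is limited). The gripper opens to 85 mm and grips with 20 to 120 N. Pads are 22 mm wide; open, the fingers measure 114 mm over their backs; the gripper's body (76 mm by 85 mm) begins 54 mm behind the grasp point. The pads swing forward as they close: fully open they stand 13 mm farther back than shut.
Start: joints at [-1.133, 0.353, 1.633, -0, 1.155, -0.002], TCP at [266.098, -565.526, 248.281] pointing down, gripper open.
Joint ranges: [-2.63, 2.63], [-0.92, 2.1], [0.06, 2.66], [-1.3, 4.44], [0, 2.69], [-3.02, 3.02]. Speed limits (rad/s): [2.22, 2.22, 2.79, 3.14, 3.14, 3.14].

## Interface

Orientations are given as [roll, pitch, yaw] about the fixed x, y, z axes, in that order (R = Rz(yaw) Ry(pitch) Rx(roll)).
In Python, from rig import r, cams, job gives the robot as it stands.
- The arm moves only by the tool drive_tool, never from a script. Its argument "deltas" is a list of rows, each a list of 4 numbers: the shift along the tool's x, y, z in cm, then the turn about the tool's z in rad. In form: [[x, y, z, roll], ...]. A call has 1 to 12 rows; each row shifts and turns the commanded pose from where the row before left it, along the tool's axes as they then stand; what a row does not reach is not made up. A row lasts 1/12 s, in which the tool goes at most 41.7 mm and 7.16 degrees, less where a joint would pass 70% of its speed; a pose out of reach is approached as far as the arm can. A call with a gripper value outside its range is refused whole. "jaw" is the closure, from 0 (fully open) to 1 (shut), set as the call begins (left out, the last holds). The fingers move at their own pace and stop on an object; "force" is the grip in N (left out, the last holds). Time passes only in rows, so rows that do not move let the fingers close. It gives the time, the measured TCP pose, the force and the opening at its end, in the units of the state.
- r.sense(): the state, without advancing time (a new reading comes with each control period).
- cams.grab_frame(name): name is "scene" or "top" or "wrist"; returns (picture, depth): 480x640x3 uint8, red, green, blue; 480x640 float32, mm along the optical axis (not along the pixel's ray), 0 where there is no reading.
- cams.camera_params(name): a dict with "fx", "fy", "cx", "cy" (pixels), "k1" (the pictures are not rectified: a ray, as slopes to the right and down, at radius r is drawn at 1 + k1 r^2 times it, then the intrinsics apply), "R" (3x3) and "t" (3): a world point X has camera coordinates R X + t. Camera axes: x right, y down, z forward; pixel columns grow to the right and rows downward; lengths in mm; the calibration is good to about 2 mm. A picture is of the moment at which its call begins: read the wrist's pose just before it. camera_params takes no time and is no camera call; for the wrist camera it gives the pose at the moment of the call.
- job.sign_off(): hands the job in, once; it reports no verdict.
The state is a dict: "clock": time; "qpos": joint angles; "qvel": joint speeds; "joint_efforts": joint torques, N m; "eef_pos": TCP position; "tcp_rot": TCP orientation; "contact_force": force on the tool from outside, world axes, zero at the start; "wrist_torque": the same for the moment, N m; "opening": opening from 0.0 (shut) to 1.0 (fully open).
Only numpy, scipy, OpenCV 4.12 (cv2) and the standard library are available. Lean on these libraries where they do the work, as an engineer would, in place of code of your own. Each camera call takes 0.05 s, during which the arm holds its last target. There are 200 camera calls.

## Task

The tall detergent bottle has tipped over sideways and leans against the wooden box. Push its upper part with the fingers until it stands upright again on its own foot, about where its foot is now, and leave it standing still. Only push it: do not take hold of it, lift it or knock it over the other way, and do not shift the wooden box or the things on and around it.

Things in the scene. Friction and masses are not known exactly. Their poses are not given: they have to be found in the camera images.
- bottle: tall flat white and green detergent bottle, yellow cap, 0.2 to 0.4 kg, 258 mm tall. Own x: thickness, 44 mm up to 120 mm height, tapering to 35 at 220; own y: breadth 72, tapering to 32; own z: up the bottle; origin: centre of its underside. It leans about 20 degrees to its own -x side, on that edge of its foot (20 mm off the axis), that flank resting on an upper edge of the wooden box
- bottle_top (a point): centre of the top of the spout, 258 mm up the bottle's axis; cap 34 mm in diameter from 220 to 241 mm, spout 19 mm above that. The bottle's centre of mass lies about 86 mm up: it balances at about 13 degrees of lean, and pushed slowly past that (about 30 mm/s, high up) it drops back onto its foot by itself and rocks for about 5 s until it stands still
- peg_box: closed wooden box, 126 x 150 x 62 mm, 1.6 kg, standing loose on the worktop; origin: centre of its underside, x toward the back (its small brass knob sticks out at -x; the wooden body runs from x = -47 to 63 mm and y = -75 to 75 mm), z up. The bottle leans on its upper edge at y = +75 mm
- red_spool: reel of red thread, 31 mm diameter, 43 mm tall, standing on the wooden box near the side away from the bottle; origin: centre of its underside
- blue_spool: reel of blue thread, 31 mm diameter, 43 mm tall, standing on the wooden box beside the red one; origin: centre of its underside
- wax_pot: small round pot with a light brown lid, 62 mm diameter, 35 mm tall, standing on the worktop behind the box or to its right; origin: centre of its underside
- little_can: open grey metal can, 67 mm diameter, 97 mm tall, standing on the worktop behind the box or to its right; origin: centre of its underside
Not all that is in view belongs to the job. Leave any blue look-alike of the peg_box alone.

How it is judged:
By the outcome, as a careful person would: the job done as asked, in the order asked, and still so for the second after the job is handed in, with the robot touching nothing.
It also fails if it takes over 45 s, if anything falls off the work surface, if the arm or the gripper's body presses on something with over 40 N, if the wrist force passes 120 N, or if a joint passes its speed limit or range.

## Working session

There is one attempt and no reset: what is moved stays moved. The work goes in short steps, Python scripts to look and compute and a tool call to move; the robot and the scene stay as the last step left them, time stands still between calls to the robot, and variables do not carry over. Pictures are saved under pics/ and viewed, about 8 in all and at most 12, crops included, and the job is handed in when it is done.

Besides the shell and the picture viewer there is one more tool, called after "Emit:" as name(argument=value, ...) on one line, values as JSON. drive_tool: Moves the arm, as the interface text tells. Its arguments: {"type":"object","properties":{"deltas":{"type":"array"},"jaw":{"type":"number"},"force":{"type":"number"}},"required":["deltas"]}

```bash
mkdir -p pics
cat > h.py <<'E'
import numpy as np, cv2
from rig import r, cams, job
def grab(n,fn=None):
    p=cams.camera_params(n); im,d=cams.grab_frame(n)
    if fn: cv2.imwrite('pics/'+fn,im[:,:,::-1])
    return p,im,d
def rays(p,uv):
    K=np.array([[p['fx'],0,p['cx']],[0,p['fy'],p['cy']],[0,0,1.]])
    return cv2.undistortPoints(np.array(uv,float).reshape(-1,1,2),K,np.array([p['k1'],0,0,0.,0])).reshape(-1,2)
def world(p,uv,d):  # points from depth
    xy=rays(p,uv); z=np.array([d[int(round(v)),int(round(u))] for u,v in uv],float)
    C=np.c_[xy*z[:,None],z]
    return (C-np.array(p['t']))@np.array(p['R'])
def cloud(p,d):
    v,u=np.mgrid[0:480,0:640]; uv=np.c_[u.ravel(),v.ravel()]
    xy=rays(p,uv); z=d.ravel().astype(float)
    return ((np.c_[xy*z[:,None],z]-np.array(p['t']))@np.array(p['R'])).reshape(480,640,3)
E
python3 - <<'E'
from h import *
a=grab('scene','s0.png'); b=grab('top','t0.png')
for n,(p,im,d) in (('scene',a),('top',b)):
    R=np.array(p['R']);print(n,-R.T@np.array(p['t']),R[2]); np.savez(n+'0.npz',im=im,d=d,W=cloud(p,d))
print(r.sense())
E
```

```text
scene [   48.39553231 -1252.81761611   629.18345041] [ 0.45224479  0.77777856 -0.43650334]
top [ 361.69293603 -464.13101378 1386.91562241] [ 0.13298735  0.02353712 -0.99083822]
{'clock': 0.1, 'qpos': array([-1.13340888e+00,  3.53580531e-01,  1.63406065e+00,  2.15795789e-05,
        1.15521349e+00, -2.44377178e-03]), 'qvel': array([-0.00064356, -0.00249825, -0.0025393 ,  0.00052774,  0.00107897,
        0.00231494]), 'joint_efforts': array([-7.58557817e-04, -6.06362557e+01, -3.42819750e+01, -5.40816893e-05,
        4.07569562e-03, -4.10466464e-05]), 'eef_pos': array([ 265.92359735, -565.15110384,  247.63534178]), 'tcp_rot': array([-3.14033069e+00, -2.28157500e-05,  4.39822476e-01]), 'contact_force': array([ 0.67407366,  0.41231531, -0.79779511]), 'wrist_torque': array([ 0.00853857,  0.00377832, -0.02317478]), 'opening': 0.9958227973902245}
```

View pics/s0.png

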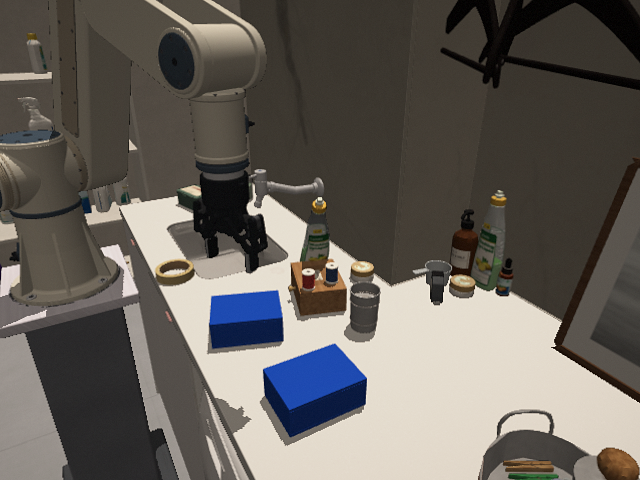

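View pics/t0.png

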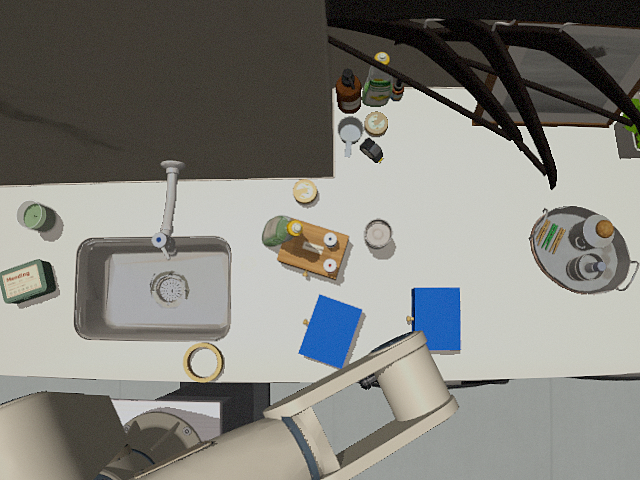

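The target is the green/white bottle leaning on the wooden box: foot near (268,235) and yellow cap at (294,229) in top, cap at (319,204) in scene. The look-alike at top (378,85), scene (492,240) stands upright at the back wall, so it isn't the target. The spools are at top (331,240) and (330,266), the can at (378,234) and the wax pot at (305,191).

Run:
```python
from h import *
T=np.load('top0.npz'); W=T['W']; im=T['im']
h=cv2.cvtColor(im,cv2.COLOR_RGB2HSV)
def st(n,m):
    P=W[m]; print(n,len(P),'med',np.median(P,0).round(),'lo',np.percentile(P,3,axis=0).round(),'hi',np.percentile(P,97,axis=0).round())
roi=np.zeros((480,640),bool); roi[205:285,255:355]=1
cap=roi&(h[...,0]>18)&(h[...,0]<35)&(h[...,1]>150)&(h[...,2]>120)&(W[...,2]>150); st('cap',cap)
box=roi&(abs(W[...,2]-62)<5); st('boxtop',box)
c=W[box][:,:2].astype(np.float32); rect=cv2.minAreaRect(c); print(rect, cv2.boxPoints(rect).round())
for hgt in range(10,260,20):
    m=roi&(abs(W[...,2]-hgt)<10); m[:,312:]=0
    if m.sum()>4: st(hgt,m)
for n,(u,v) in dict(red=(330,266),blue=(331,240),can=(378,234),pot=(305,191)).items(): print(n,W[v-2:v+3,u-2:u+3].reshape(-1,3).mean(0).round())
S=np.load('scene0.npz'); W2=S['W']; im2=S['im']; h2=cv2.cvtColor(im2,cv2.COLOR_RGB2HSV)
roi2=np.zeros((480,640),bool); roi2[190:270,295:335]=1
cap2=roi2&(h2[...,0]>18)&(h2[...,0]<35)&(h2[...,1]>150)&(h2[...,2]>120)&(W2[...,2]>150)
P=W2[cap2]; print('cap2',len(P),np.median(P,0).round(),np.percentile(P,3,axis=0).round(),np.percentile(P,97,axis=0).round())
cv2.imwrite('pics/c.png',np.hstack([cv2.resize(im[180:290,230:360],None,fx=3,fy=3,interpolation=2),cv2.resize(im2[185:325,270:400],None,fx=3,fy=3,interpolation=2)[:330]])[:,:,::-1])
```

```text
cap 115 med [ 550. -362.  232.] lo [ 536. -383.  218.] hi [ 568. -351.  239.]
boxtop 1960 med [ 524. -396.   61.] lo [ 470. -471.   57.] hi [ 582. -321.   65.]
((537.0903930664062, -374.5848693847656), (199.37681579589844, 110.41484069824219), 71.78888702392578) [[ 453. -452.]
 [ 558. -487.]
 [ 621. -297.]
 [ 516. -263.]]
10 681 med [ 512. -299.    2.] lo [ 448. -388.    0.] hi [ 645. -248.    6.]
30 84 med [ 498. -319.   32.] lo [ 463. -382.   21.] hi [ 600. -269.   39.]
50 533 med [ 527. -362.   58.] lo [ 483. -393.   45.] hi [ 591. -278.   60.]
70 629 med [ 527. -362.   62.] lo [ 484. -393.   60.] hi [ 590. -286.   73.]
90 74 med [ 555. -298.   92.] lo [ 535. -317.   81.] hi [ 598. -289.  100.]
110 71 med [ 557. -306.  109.] lo [ 536. -325.  101.] hi [ 601. -297.  119.]
130 81 med [ 561. -314.  130.] lo [ 535. -334.  121.] hi [ 595. -306.  139.]
150 83 med [ 563. -322.  151.] lo [ 534. -345.  141.] hi [ 592. -313.  159.]
170 107 med [ 555. -333.  171.] lo [ 533. -357.  160.] hi [ 585. -322.  179.]
190 94 med [ 549. -341.  189.] lo [ 536. -360.  181.] hi [ 578. -332.  199.]
210 52 med [ 550. -348.  210.] lo [ 536. -362.  201.] hi [ 571. -341.  220.]
230 161 med [ 549. -365.  232.] lo [ 535. -383.  221.] hi [ 565. -351.  239.]
250 56 med [ 550. -372.  245.] lo [ 541. -380.  240.] hi [ 557. -361.  248.]
red [ 480. -440.  102.]
blue [ 542. -443.  101.]
can [ 560. -556.   69.]
pot [ 676. -378.   34.]
cap2 52 [ 547. -376.  231.] [ 537. -386.  227.] [ 566. -361.  236.]
```

View pics/c.png

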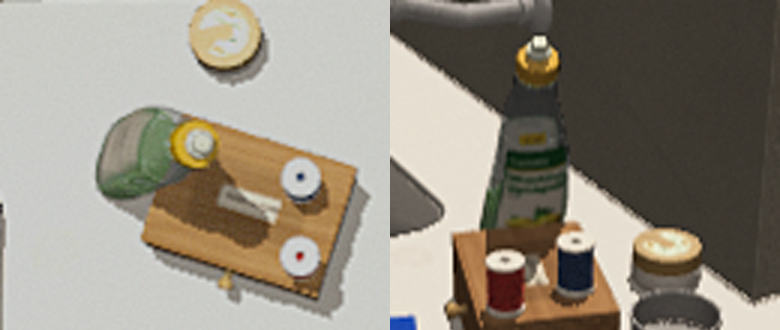

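The crop confirms it: the bottle's cap hangs over the wooden box, and it leans along the box's -y, world about (-0.31, -0.95). The cap centre is about (551, -367, 231). That fits a 20° lean, where the top should be at about 249 and I measured 248. I'll push along u=(0.31, 0.95) with the shut fingers' side (tool x), TCP at z≈215.

Emit:
drive_tool(deltas=[[0,0,0.45,-0.1164],[0,0,0.45,-0.1164],[0,0,0.45,-0.1164],[0,0,0.45,-0.1164],[0,0,0.45,-0.1164],[0,0,0.45,-0.1164],[0,0,0.45,-0.1164],[0,0,0,0]], jaw=1, force=40)

```text
clock: 0.77
eef_pos: [265.8, -564.8, 215.5]
tcp_rot: [-3.14, -0.002, 1.26]
contact_force: [-0.3, -0.2, -0.3]
opening: -0.002
```

Emit:
drive_tool(deltas=[[1.0,1.0,0,0],[1.8,1.9,0,0],[2.0,2.0,0,0],[2.0,2.0,0,0],[2.0,2.0,0,0],[2.0,2.0,0,0],[2.0,2.0,0,0],[2.0,2.0,0,0],[2.0,2.0,0,0],[1.8,2.0,0,0],[1.4,1.4,0,0],[0.6,0.6,0,0]])

```text
clock: 1.77
eef_pos: [531.7, -432.7, 217.0]
tcp_rot: [3.141, -0.001, 1.253]
contact_force: [-0.9, -0.3, 0.3]
opening: -0.003
```

Run:
```python
from h import *
s=r.sense(); print(s['eef_pos'].round(1),s['tcp_rot'],s['contact_force'])
p,im,d=grab('scene'); p2,im2,d2=grab('wrist')
cv2.imwrite('pics/m1.png',np.hstack([cv2.resize(im[150:320,260:420],(480,510)),cv2.resize(im2,(320,240))[:240].repeat(1,0) if 0 else cv2.copyMakeBorder(cv2.resize(im2,(320,240)),0,270,0,0,cv2.BORDER_CONSTANT)])[:,:,::-1])
u=np.array([.31,.95]);L=np.array([551,-367])-s['eef_pos'][:2]; print('along',L@u,'lateral(tool y)',L@[.95,-.31])
```

```text
[ 531.7 -432.7  217. ] [ 3.14064151e+00 -5.74784387e-04  1.25287682e+00] [-0.85770449 -0.32856507  0.31211922]
along 68.38323732498743 lateral(tool y) -2.024371666286699
```

View pics/m1.png

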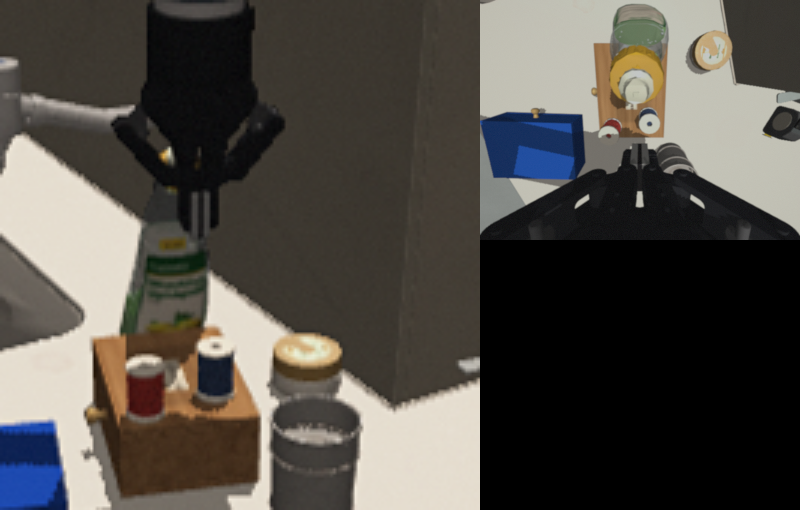

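The wrist view shows the cap (cap 637,73, spout 635,90 in the montage) centred ahead of the shut fingertips (640,150), and the bottle axis parallel to the push. The wrist camera sits on the push side, so I'll check its clearance over the bottle top.

Run:
```python
from h import *
p=cams.camera_params('wrist');R=np.array(p['R']);c=-R.T@np.array(p['t']);e=r.sense()['eef_pos'];print(c,c-e,(c-e)[:2]@[.31,.95],R[2])
p,im,d=grab('wrist');W=cloud(p,d)
h=cv2.cvtColor(im,cv2.COLOR_RGB2HSV)
m=(h[...,0]>18)&(h[...,0]<35)&(h[...,1]>150)&(W[...,2]>200)
P=W[m];print(len(P),np.percentile(P,[2,50,98],axis=0).round())
a=P[:,:2]@np.array([.31,.95])-e[:2]@[.31,.95]; b=(P[:,:2]-e[:2])@np.array([.95,-.31]); print('along',np.percentile(a,[1,50,99]),'lat',np.percentile(b,[1,50,99]))
```

```text
[ 552.22628927 -363.78758978  343.30277399] [ 22.17071124  69.80477688 126.57455384] 73.18745851846336 [-0.09208873 -0.27373697 -0.95738589]
5814 [[ 534. -382.  229.]
 [ 553. -361.  236.]
 [ 565. -351.  240.]]
along [54.90301705 75.51380109 86.01691229] lat [-17.11428687  -1.08447517  14.27504911]
```

The camera is at z=343, so it clears the 260 mm bottle top. Contact is expected after about 42 mm of travel, and the bottle should tip about 28 mm after that. I'll close the gap first.

Emit:
drive_tool(deltas=[[0.4,-0.03,0.03,0],[0.5,-0.03,0.03,0],[0.5,-0.03,0.03,0],[0.5,-0.03,0.03,0],[0.4,-0.03,0.03,0],[0.3,0,0,0],[0.25,0,0,0],[0.25,0,0,0],[0.25,0,0,0],[0.25,0,0,0],[0.25,0,0,0],[0.25,0,0,0]])

```text
clock: 2.92
eef_pos: [540.2, -395.1, 215.3]
tcp_rot: [-3.142, 0.0, 1.255]
contact_force: [-0.6, -0.5, -0.4]
opening: -0.001
```

Emit:
drive_tool(deltas=[[0.25,0,0,0],[0.25,0,0,0],[0.25,0,0,0],[0.25,0,0,0],[0.25,0,0,0],[0.25,0,0,0],[0.25,0,0,0]])

```text
clock: 3.5
eef_pos: [545.6, -378.4, 215.3]
tcp_rot: [-3.142, -0.0, 1.255]
contact_force: [0.1, 0.6, -0.4]
opening: -0.001
```

```bash
cat > w.py <<'E'
from h import *
import sys
s=r.sense(); e=s['eef_pos']; print(s['clock'],e.round(1),s['contact_force'].round(1))
for n in ('wrist','scene'):
    p,im,d=grab(n);W=cloud(p,d);h=cv2.cvtColor(im,cv2.COLOR_RGB2HSV)
    m=(h[...,0]>18)&(h[...,0]<35)&(h[...,1]>150)&(W[...,2]>200)&(W[...,0]<640)&(W[...,0]>480)&(W[...,1]<-200)&(W[...,1]>-420)&(W[...,2]<270)
    P=W[m]
    if len(P)<10: print(n,'none',len(P)); continue
    print(n,len(P),'med',np.median(P,0).round(),'zmax',np.percentile(P[:,2],98).round())
    a=(P[:,:2]-e[:2])@np.array([.31,.95]);print(' along from tcp',np.percentile(a,[2,50,98]).round(1))
    if len(sys.argv)>1:
        o=im if n=='wrist' else cv2.resize(im[150:320,260:420],(480,510)); cv2.imwrite(f'pics/{sys.argv[1]}_{n}.png',o[:,:,::-1])
E
python3 w.py m2
```

```text
3.5 [ 545.6 -378.4  215.3] [ 0.1  0.6 -0.4]
wrist 5542 med [ 559. -343.  240.] zmax 243.0
 along from tcp [20.2 37.6 46.1]
scene none 4
```

The cap has moved about 19 mm and is rising (243), staying centred. I'll keep going past the balance point.

Emit:
drive_tool(deltas=[[0.25,0,0,0],[0.25,0,0,0],[0.25,0,0,0],[0.25,0,0,0],[0.25,0,0,0]])

```text
clock: 4.02
eef_pos: [549.5, -366.5, 215.3]
tcp_rot: [3.142, -0.0, 1.255]
contact_force: [-0.7, -0.2, -0.3]
opening: -0.001
```

```bash
python3 w.py
```

```text
4.0167 [ 549.5 -366.5  215.3] [-0.7 -0.2 -0.3]
wrist 5592 med [ 563. -331.  242.] zmax 244.0
 along from tcp [19.4 37.6 45.9]
scene none 2
```

Emit:
drive_tool(deltas=[[0.25,0,0,0],[0.25,0,0,0],[0.2,0,0,0],[0,0,0,0]])

```text
clock: 4.45
eef_pos: [551.7, -359.7, 215.3]
tcp_rot: [-3.141, -0.0, 1.255]
contact_force: [0.1, -0.3, -0.0]
opening: 0.003
```

```bash
python3 w.py
```

```text
4.45 [ 551.7 -359.7  215.3] [ 0.1 -0.3 -0. ]
wrist 4381 med [ 571. -304.  244.] zmax 246.0
 along from tcp [40.5 58.2 66.2]
scene 26 med [ 562. -302.  243.] zmax 269.0
 along from tcp [-18.2  58.7  70.4]
```

The cap has left the fingers by about 20 mm and the bottle is dropping back onto its foot. I'll hold here as a guard while it rocks.

Emit:
drive_tool(deltas=[[0,0,0,0],[0,0,0,0],[0,0,0,0],[0,0,0,0],[0,0,0,0],[0,0,0,0],[0,0,0,0],[0,0,0,0],[0,0,0,0],[0,0,0,0],[0,0,0,0],[0,0,0,0]])

```text
clock: 5.55
eef_pos: [551.6, -360.1, 215.3]
tcp_rot: [3.142, -0.0, 1.255]
contact_force: [-0.7, -0.8, -0.9]
opening: -0.001
```

```bash
python3 w.py m3
```

```text
5.55 [ 551.6 -360.1  215.3] [-0.7 -0.8 -0.9]
wrist 5442 med [ 579. -273.  244.] zmax 246.0
 along from tcp [ 84.2  91.9 103.7]
scene 33 med [ 573. -267.  238.] zmax 262.0
 along from tcp [ 10.5  94.9 108.4]
```

View pics/m3_wrist.png

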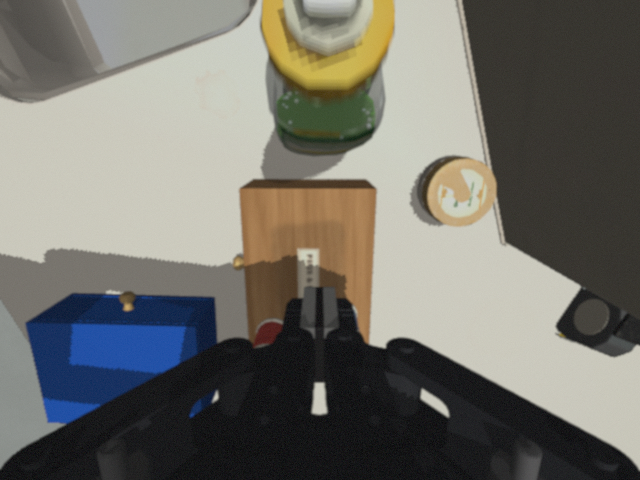

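The bottle is clear of the box and near upright (cap at 325,45), rocking a few degrees past vertical. I'll let it settle.

Emit:
drive_tool(deltas=[[0,0,0,0],[0,0,0,0],[0,0,0,0],[0,0,0,0],[0,0,0,0],[0,0,0,0],[0,0,0,0],[0,0,0,0],[0,0,0,0],[0,0,0,0],[0,0,0,0],[0,0,0,0]])

```text
clock: 6.65
eef_pos: [551.6, -360.1, 215.3]
tcp_rot: [-3.142, -0.0, 1.255]
contact_force: [-0.9, -0.6, -0.4]
opening: -0.0
```

Emit:
drive_tool(deltas=[[0,0,0,0],[0,0,0,0],[0,0,0,0],[0,0,0,0],[0,0,0,0],[0,0,0,0],[0,0,0,0],[0,0,0,0],[0,0,0,0],[0,0,0,0],[0,0,0,0],[0,0,0,0]])

```text
clock: 7.65
eef_pos: [551.6, -360.1, 215.3]
tcp_rot: [3.142, -0.0, 1.255]
contact_force: [0.9, -0.4, -0.7]
opening: -0.001
```

```bash
python3 w.py
```

```text
7.65 [ 551.6 -360.1  215.3] [ 0.9 -0.4 -0.7]
wrist 4259 med [ 574. -294.  243.] zmax 245.0
 along from tcp [51.5 70.  81. ]
scene 30 med [ 566. -292.  240.] zmax 268.0
 along from tcp [-17.7  69.8  86. ]
```

Emit:
drive_tool(deltas=[[0,0,0,0],[0,0,0,0],[0,0,0,0],[0,0,0,0],[0,0,0,0],[0,0,0,0],[0,0,0,0],[0,0,0,0],[0,0,0,0],[0,0,0,0],[0,0,0,0],[0,0,0,0]])

```text
clock: 8.75
eef_pos: [551.6, -360.1, 215.3]
tcp_rot: [3.142, 0.0, 1.255]
contact_force: [0.5, -0.0, 0.7]
opening: -0.002
```

Emit:
drive_tool(deltas=[[0,0,0,0],[0,0,0,0],[0,0,0,0],[0,0,0,0],[0,0,0,0],[0,0,0,0],[0,0,0,0],[0,0,0,0],[0,0,0,0],[0,0,0,0],[0,0,0,0],[0,0,0,0]])

```text
clock: 9.75
eef_pos: [551.6, -360.1, 215.3]
tcp_rot: [3.142, -0.0, 1.255]
contact_force: [-0.3, -0.3, -0.1]
opening: -0.004
```

```bash
python3 w.py
```

```text
9.75 [ 551.6 -360.1  215.3] [-0.3 -0.3 -0.1]
wrist 6135 med [ 577. -283.  243.] zmax 245.0
 along from tcp [67.5 81.3 98.2]
scene 31 med [ 565. -293.  242.] zmax 268.0
 along from tcp [-16.6  68.   78.7]
```

The rocking is dying out. I'll back away the way I came and then check.

Emit:
drive_tool(deltas=[[-0.4,0,0,0],[-0.8,0,0,0],[-1,0,0,0],[-1,0,0,0],[-1,0,0,0],[-1,0,0,0],[-1,0,0,0],[-1,-0.5,0,0],[-1.5,-1.5,0,0],[-2,-2,0,0],[-2,-2,0,0],[-2,-2,0,0]])

```text
clock: 10.85
eef_pos: [428.2, -475.7, 215.2]
tcp_rot: [-3.141, -0.0, 1.255]
contact_force: [0.8, -0.0, 0.5]
opening: -0.001
```

Emit:
drive_tool(deltas=[[-2,-2,0,0],[-2,-2,0,0],[-2,-2,0,0],[-2,-2,0,0],[-2,-2,0,0],[-1,-1,0,0],[0,0,0,0],[0,0,0,0],[0,0,0,0],[0,0,0,0],[0,0,0,0],[0,0,0,0]])

```text
clock: 11.85
eef_pos: [292.0, -544.9, 215.2]
tcp_rot: [3.142, -0.0, 1.256]
contact_force: [-0.3, 0.0, 0.8]
opening: 0.005
```

```bash
cat > t.py <<'E'
from h import *
import sys
p,im,d=grab('top'); W=cloud(p,d); h=cv2.cvtColor(im,cv2.COLOR_RGB2HSV); T=np.load('top0.npz')
print(r.sense()['clock'])
roi=np.zeros((480,640),bool); roi[190:285,240:355]=1
m=roi&(h[...,0]>18)&(h[...,0]<35)&(h[...,1]>150)&(h[...,2]>120)&(W[...,2]>150);P=W[m];print('cap',len(P),np.percentile(P,[3,50,97],axis=0).round(1).tolist())
m=roi&(W[...,2]>244)&(W[...,0]>500);P=W[m];print('top',len(P),P.mean(0).round(1),P[:,2].max())
for n,(u,v) in dict(red=(330,266),blue=(331,240),can=(378,234),pot=(305,191)).items(): print(n,(W-T['W'])[v-2:v+3,u-2:u+3].reshape(-1,3).mean(0).round(1),abs(im.astype(int)-T['im'])[v-8:v+9,u-8:u+9].mean().round(2))
b=[]
for w in (T['W'],W):
    k=roi&(abs(w[...,2]-62)<5)&(w[...,1]<-400);Q=w[k];b.append((len(Q),Q.mean(0).round(1)))
print('box',b)
if len(sys.argv)>1:
    _,i2,_=grab('scene')
    cv2.imwrite('pics/'+sys.argv[1],np.hstack([cv2.resize(im[170:300,230:400],(510,390)),cv2.resize(i2[180:340,280:400],(292,390))])[:,:,::-1])
E
python3 t.py f1.png
```

```text
11.9
cap 91 [[562.5, -303.5, 235.8], [573.3, -292.8, 240.0], [591.2, -274.0, 244.5]]
top 79 [ 575.7 -289.8  251.8] 261.8785807981177
red [ 0.  -0.  -0.1] 2.13
blue [-0.2 -0.   1.1] 2.29
can [-8.3  3.8 55.2] 1.77
pot [ 0.2  0.1 -0.9] 1.46
box [(932, array([ 522.4, -433.5,   60.9])), (950, array([ 522.1, -434.1,   60.7]))]
```

View pics/f1.png

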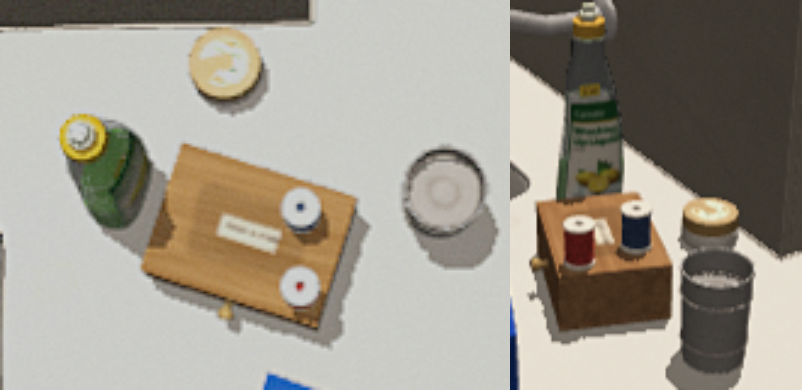

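Emit:
drive_tool(deltas=[[0,0,0,0],[0,0,0,0],[0,0,0,0],[0,0,0,0],[0,0,0,0],[0,0,0,0],[0,0,0,0],[0,0,0,0],[0,0,0,0],[0,0,0,0],[0,0,0,0],[0,0,0,0]])

```text
clock: 12.95
eef_pos: [291.1, -545.3, 215.3]
tcp_rot: [-3.142, 0.0, 1.255]
contact_force: [-0.5, 0.1, 1.2]
opening: 0.0
```

```bash
python3 t.py
```

```text
13.0
cap 96 [[562.7, -301.4, 235.8], [573.4, -289.7, 240.0], [592.5, -271.7, 243.4]]
top 79 [ 576.8 -287.8  251.7] 260.2267217773083
red [ 0. -0. -0.] 2.09
blue [-0.1 -0.   0.4] 2.31
can [-8.4  3.9 54.4] 1.69
pot [ 0.2  0.1 -0.9] 1.65
box [(932, array([ 522.4, -433.5,   60.9])), (943, array([ 522.5, -433.9,   60.8]))]
```

The bottle is upright at about (576, -289), as predicted for its foot edge (576, -291), and it still wavers about 2 mm. The box, spools and pot haven't moved. The can's depth reading is unreliable because it is metal and open, but its outline is still at (378,234). I'll wait for stillness.

Emit:
drive_tool(deltas=[[0,0,0,0],[0,0,0,0],[0,0,0,0],[0,0,0,0],[0,0,0,0],[0,0,0,0],[0,0,0,0],[0,0,0,0],[0,0,0,0],[0,0,0,0],[0,0,0,0],[0,0,0,0]])

```text
clock: 14.0
eef_pos: [291.1, -545.3, 215.3]
tcp_rot: [-3.142, 0.0, 1.255]
contact_force: [-0.1, -0.4, -0.1]
opening: 0.002
```

Emit:
drive_tool(deltas=[[0,0,0,0],[0,0,0,0],[0,0,0,0],[0,0,0,0],[0,0,0,0],[0,0,0,0],[0,0,0,0],[0,0,0,0],[0,0,0,0],[0,0,0,0],[0,0,0,0],[0,0,0,0]])

```text
clock: 15.0
eef_pos: [291.1, -545.3, 215.2]
tcp_rot: [-3.142, -0.0, 1.255]
contact_force: [-0.1, -0.0, 0.2]
opening: -0.001
```

Emit:
drive_tool(deltas=[[0,0,0,0],[0,0,0,0],[0,0,0,0],[0,0,0,0],[0,0,0,0],[0,0,0,0],[0,0,0,0],[0,0,0,0],[0,0,0,0],[0,0,0,0],[0,0,0,0],[0,0,0,0]])

```text
clock: 16.0
eef_pos: [291.1, -545.3, 215.3]
tcp_rot: [3.142, -0.0, 1.255]
contact_force: [1.0, 1.3, 0.3]
opening: 0.002
```

Emit:
drive_tool(deltas=[[0,0,0,0],[0,0,0,0],[0,0,0,0],[0,0,0,0],[0,0,0,0],[0,0,0,0],[0,0,0,0],[0,0,0,0],[0,0,0,0],[0,0,0,0],[0,0,0,0],[0,0,0,0]])

```text
clock: 17.0
eef_pos: [291.1, -545.3, 215.3]
tcp_rot: [-3.142, 0.0, 1.255]
contact_force: [0.2, 0.4, -0.3]
opening: 0.0
```

```bash
cat > z.py <<'E'
from h import *
g=[]
for i in range(8):
    p,im,d=grab('top'); h=cv2.cvtColor(im,cv2.COLOR_RGB2HSV)
    m=(h[...,0]>18)&(h[...,0]<35)&(h[...,1]>150)&(h[...,2]>120); m[:190]=0;m[240:]=0;m[:,:240]=0;m[:,290:]=0
    v,u=np.nonzero(m); g.append((u.mean().round(2),v.mean().round(2)))
print(r.sense()['clock'],[tuple(map(float,x)) for x in g])
E
python3 z.py; python3 t.py f2.png
```

```text
17.4 [(257.46, 216.03), (257.07, 215.88), (257.16, 215.9), (257.1, 215.95), (257.13, 215.88), (257.07, 215.88), (257.45, 215.99), (257.15, 215.82)]
17.45
cap 95 [[562.6, -301.6, 236.4], [574.2, -290.7, 239.8], [592.4, -272.9, 244.1]]
top 78 [ 576.4 -287.9  251.9] 261.3878007335992
red [ 0.1  0.  -0.9] 2.11
blue [-0.1 -0.   0.8] 2.41
can [-0.2  0.1  1.1] 1.76
pot [ 0.2  0.1 -0.9] 1.56
box [(932, array([ 522.4, -433.5,   60.9])), (945, array([ 521.4, -434.5,   60.9]))]
```

View pics/f2.png

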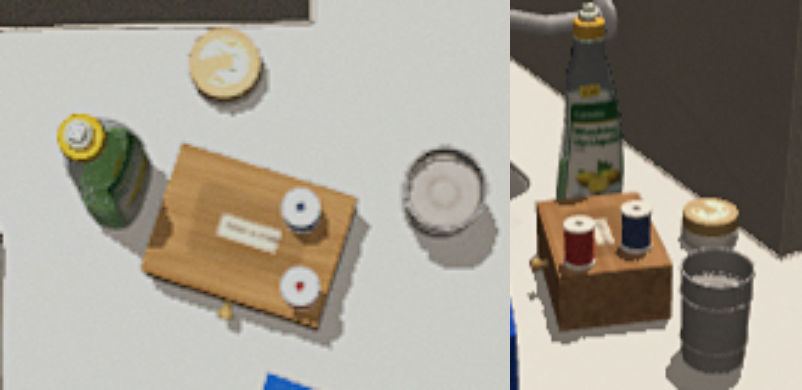

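The bottle stands upright and still: the cap centroid in top stays at (257.2,215.9) to within 0.4 px over 8 frames. Nothing else has moved, and the arm is well clear. I'll hand it in.

```bash
python3 -c "
from rig import job
print(job.sign_off())"
```

```text
the job is handed in; nothing more can be done
None
```

I pushed the bottle's cap slowly, at about 30 mm/s, with the side of the shut fingers until it tipped past its balance point and dropped back onto its foot. I then held still while it rocked, backed the arm away, and handed the job in at about 17.5 s.

**Last checks:**
- **Bottle:** it stands upright at about (576, -289), where its foot edge predicted (576, -291). Its top reads about 260 mm high, against 258 mm given. The cap stayed within 0.4 px over 8 frames.
- **Other things:** the red spool, blue spool, wax pot and little can read within about 1 mm of where they started. The wooden box's mean position reads within about 1.5 mm.
- **Disagreement:** the can's depth read about 55 mm off in two mid-run checks. Its outline in the picture had not moved, and the final reading matched the first, so I took that as sensor noise.

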